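Test and release the stop button at the welding bench

ROBOT

A 6-joint arm with a two-finger parallel gripper is mounted at the origin on the work surface. World frame = base frame: x ahead of the robot, y to its left, z up, the work surface at z = 0. Lengths are in m, angles in rad, forces in N, time in s.
With the tool pointing down it reaches from about 0.35 to 0.775 m from the base axis. Payload 7.3 kg.
Tool frame: the origin (TCP) lies at the very end of the fingers, on their centre line; the grasp point (between the pads) lies 19 mm behind it; z points along the fingers, y is the line along which they close (so a half turn about z gives the same grasp; the last joint's range is limited). The gripper opens to 92 mm and grips with 3 to 60 N. Pads are 19 mm wide; open, the fingers measure 130 mm over their backs; the gripper's body (75 mm by 190 mm) begins 47 mm behind the grasp point.
Start: joints at [-1.331, 0.342, 1.524, -0, 1.275, -0.146], TCP at [0.198, -0.486, 0.227] pointing down, gripper open.
Joint ranges: [-2.53, 2.53], [-0.77, 2.02], [0.04, 2.7], [-1, 4.14], [0.28, 2.66], [-3.11, 3.11]. Speed limits (rad/s): [2.57, 2.57, 3.14, 3.14, 3.14, 3.14].

INTERFACE

Orientations are given as [roll, pitch, yaw] about the fixed x, y, z axes, in that order (R = Rz(yaw) Ry(pitch) Rx(roll)).
In Python, from cell import robot gives the robot as it stands. The module is installed in compiled form; this text tells all that it offers.
- The arm moves only by the tool arm_command, never from a script. Its argument "moves" is a list of rows, each a list of 3 entries, a list of its own where there are three numbers: the shift along the tool's x, y, z in m, then the turn, a rotation vector about the tool's x, y, z in rad, then the finger opening in m, from 0 to 0.0918. In form: [[[dx, dy, dz], [ax, ay, az], claw], ...]. A call has exactly 5 rows; each row is the pose to reach, as a shift and turn from the pose commanded when the call began, along the tool's axes at that moment; what a row does not reach only later rows make up. A row lasts 1/10 s, in which the tool goes at most 50 mm and 8.59 degrees, less where a joint would pass 70% of its speed; a pose out of reach is approached as far as the arm can. A call with a gripper value outside its range is refused whole. The fingers move at their own pace and stop on an object; "squeeze" is the grip in N (left out, the last holds). Time passes only in rows, so rows that repeat a pose let the fingers close, or fill a call up. It gives the time, the measured TCP pose, the force, the opening and the grip force at its end, in the units of the state.
- robot.observe(): the state, without advancing time (a new reading comes with each control period).
- robot.read_camera(name): name is "side" or "top"; returns the picture (400x640x3 uint8, red, green, blue); there is no depth.
- robot.camera_model(name): a dict with "fx", "fy", "cx", "cy" (pixels), "R" (3x3) and "t" (3): a world point X has camera coordinates R X + t. Camera axes: x right, y down, z forward; pixel columns grow to the right and rows downward; lengths in m; the calibration is good to about 2 mm. A picture is of the moment at which its call begins. camera_model takes no time and is no camera call.
- robot.hand_in(): hands the job in; it is judged then, once.
The state is a dict: "time": time; "qpos": joint angles; "qvel": joint speeds; "joint_efforts": joint torques, N m; "tool_pos": TCP position; "tool_rot": TCP orientation; "contact_force": force on the tool from outside, world axes, zero at the start; "torque": the same for the moment, N m; "opening": finger opening in m; "grip_force": force on a finger pad.
Only numpy, scipy, OpenCV 4.12 (cv2) and the standard library are available. Lean on these libraries where they do the work, as an engineer would, in place of code of your own. Each camera call takes 0.05 s, during which the arm holds its last target. There are 200 camera calls.

TASK

Do the start-of-shift stop test on the welding bench: with a fingertip push the winged mushroom stop button straight down until it latches and stays down by itself, then, with a finger against one of its two wings, twist it clockwise (seen from above) until it springs back up and turns back square. When it is up, press the round reset button on the same box right in and let it come out again. Nothing is to be gripped, pinched or lifted: leave the other control box and the loose things on the bench as they are.

Things in the scene. Friction and masses are not known exactly. Their poses are not given: they have to be found in the camera images.
- station: The stop station, a fixed grey box with an aluminium top plate, 130 (x) x 220 (y) x 80 mm high; origin at the centre of its underside, z up. It carries only the winged mushroom stop button (axis at x 0, y +45 mm) and the reset button (axis at x 0, y -65 mm).
- stop_top (a point): Centre of the domed top of the mushroom stop button, 127 mm above the bench when out; its frame goes down and turns with the head. The cap is grey plastic, 48 mm across and 27 mm high, its underside 20 mm above the box's top, on a 24 mm stem. Two opposite wings stick out of the cap, along the station's -x (near) and +x (far).
- wing_near (a point): Middle of the outer end of the near wing, 44 mm from the axis along the station's -x when not twisted. Each wing is 12 mm wide, 14 mm high, its underside 23 mm and its top 37 mm above the box's top when out (the dome's top stands 10 mm higher); this point is half-way up. It goes down and turns with the button.
- wing_far (a point): The same point of the far wing, 44 mm from the axis along the station's +x when not twisted.
- stop_press (a joint): How far the stop button is pushed in, m: 0 out, 0.0085 the end of its travel. It latches when pushed beyond about 0.0075 and then stays at 0.0073 when let go; about 4 N starts it and 7 N takes it all the way. Once released by twisting it springs back to 0.
- stop_twist (a joint): Turn of the stop button's head, rad: 0 square, growing clockwise seen from above, end stop 0.95. The latch lets go at about 0.5 and the button springs up. A light spring (0.02 to 0.1 N m) turns it back to 0 when let go.
- reset_top (a point): Centre of the flat top of the reset button, a plain grey disc 30 mm across in a black collar 46 mm across, 102 mm above the bench (10 mm proud of its 12 mm high collar).
- reset (a joint): How far the reset button is pushed in, m: 0 out, 0.006 fully in (about 5 N); it springs back.
- panel: The other control box, not to be used: fixed, grey, 130 x 200 x 80 mm high, origin at the centre of its underside; it carries a dial with a bar grip (y +45 mm) and a jog button (y -50 mm) that looks like the reset button.
- dial (a joint): Turn of the dial on the other box, rad: leave as found.
- jog (a joint): How far the jog button on the other box is pushed in, m: leave alone.
- jar: Small jar with steel lid, 48 mm across, 80 mm high, loose, standing between the two boxes; origin at its underside.
- wire_brush: Hand brush, about 200 mm long, lying loose before the boxes, on the robot's left.
- chip_hammer: Hammer, about 260 mm long, lying loose before the boxes, on the robot's right.
- flange: Flat steel ring 90 mm across, 12 mm high, loose, behind the boxes.
- tube: Off-cut of square steel tube, 160 x 40 x 40 mm, loose, behind the boxes on the right.
- angle_block: L-shaped aluminium block, 100 x 30 mm, 100 mm high, loose, behind the boxes on the left.
- spray: Steel can 56 mm across, 150 mm high, loose, at the left.

How it is judged:
By the outcome, as a careful person would: the job done as asked, in the order asked, and still so for the second after the job is handed in, with the robot touching nothing.
It also fails if it takes over 51 s, if anything falls off the work surface, if the arm or the gripper's body presses on something with over 40 N, if the wrist force passes 120 N, or if a joint passes its speed limit or range.

## Working session

There is one attempt and no reset: what is moved stays moved. The work goes in short steps, Python scripts to look and compute and a tool call to move; the robot and the scene stay as the last step left them, time stands still between calls to the robot, and variables do not carry over. Pictures are saved under pics/ and viewed, at most 10 in all, crops included, and the job is handed in when it is done.

Besides the shell and the picture viewer there is one more tool, called after "Request:" as name([rows], argument=value, ...), one row to a line, values as JSON. arm_command: Moves the arm, as the interface text tells. Its arguments: {"type":"object","properties":{"moves":{"type":"array"},"squeeze":{"type":"number"}},"required":["moves"]}

```bash
mkdir -p pics
python3 - <<'E'
from cell import robot
import cv2,numpy as np
for n in("top","side"):
    cv2.imwrite(f"pics/{n}0.png",robot.read_camera(n)[:,:,::-1])
    m=robot.camera_model(n);R=np.array(m["R"]);print(n,m["fx"],m["cx"],m["cy"],R.round(3).tolist(),(-R.T@np.array(m["t"])).round(3))
s=robot.observe();print({k:np.round(v,3).tolist() for k,v in s.items()})
E
```

```text
top 482.6209662282736 317.8736079991579 198.57968991989569 [[-0.027, -0.999, -0.017], [-0.988, 0.029, -0.152], [0.152, 0.013, -0.988]] [0.282 0.058 1.671]
side 360.9945393923235 318.08522985080594 200.250765256695 [[-0.997, -0.082, -0.008], [-0.052, 0.701, -0.711], [0.064, -0.708, -0.703]] [0.444 0.775 0.795]
{'time': 0.1, 'qpos': [-1.331, 0.343, 1.525, -0.0, 1.275, -0.146], 'qvel': [-0.001, -0.002, -0.002, 0.001, 0.001, -0.001], 'joint_efforts': [0.001, -43.201, -24.469, 0.072, 0.053, -0.0], 'tool_pos': [0.197, -0.486, 0.226], 'tool_rot': [-3.14, -0.0, 0.386], 'contact_force': [0.117, 0.09, -0.463], 'torque': [-0.016, 0.011, -0.004], 'grip_force': 0.0, 'opening': 0.092}
```

View pics/top0.png

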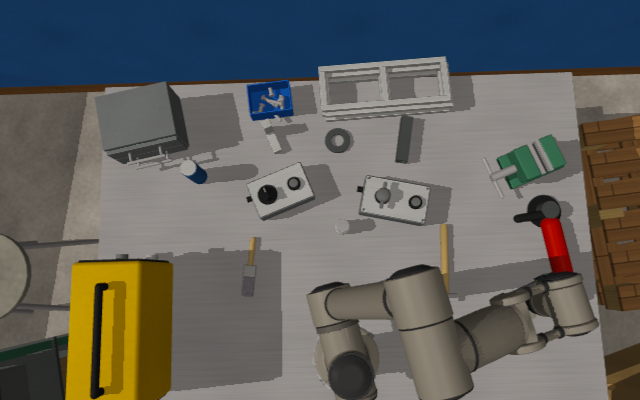

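View pics/side0.png

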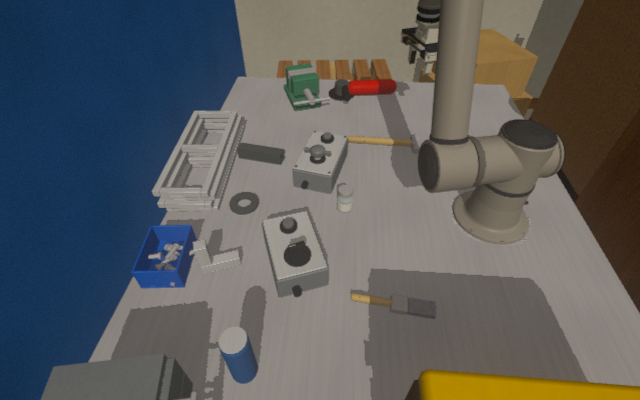

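The top view shows the stop station at about (395,200), with the mushroom at (383,196) and reset at (415,202). The other box, with the dial, is at (280,190). In the side view the mushroom is at (318,153) and the reset at (327,138).

```bash
cat > h.py <<'E'
import cv2,numpy as np
from cell import robot
def ray(n,u,v):
    m=robot.camera_model(n);R=np.array(m["R"]);c=-R.T@np.array(m["t"])
    return c,R.T@np.array([(u-m["cx"])/m["fx"],(v-m["cy"])/m["fy"],1])
def plane(n,u,v,z):
    c,d=ray(n,u,v);return c+d*(z-c[2])/d[2]
def proj(n,X):
    m=robot.camera_model(n);p=np.array(m["R"])@X+np.array(m["t"])
    return m["fx"]*p[0]/p[2]+m["cx"],m["fy"]*p[1]/p[2]+m["cy"]
E
python3 - <<'E'
from h import *
a=cv2.imread("pics/top0.png");b=cv2.imread("pics/side0.png")
g=cv2.cvtColor(a,cv2.COLOR_BGR2GRAY)
# plate
hsv=cv2.cvtColor(a,cv2.COLOR_BGR2HSV)
roi=np.zeros_like(g);roi[165:232,350:440]=255
print(hsv[182,375],hsv[210,400],hsv[160,350],hsv[196,383],hsv[202,415])
A=cv2.resize(a[165:235,345:445],None,fx=8,fy=8,interpolation=cv2.INTER_CUBIC)[:, :800]
B=cv2.resize(b[120:195,285:360],None,fx=8,fy=8,interpolation=cv2.INTER_CUBIC)
cv2.imwrite("pics/a.png",A);cv2.imwrite("pics/b.png",B)
print(plane("top",383,196,.12),plane("side",318,153,.12),plane("top",415,202,.102),plane("side",327,138,.102))
E
```

```text
[ 23  13 160] [ 19  12 164] [  8  14 143] [ 30   8 101] [24 13 98]
[ 0.52272843 -0.13258669  0.12      ] [ 0.52252997 -0.11042919  0.12      ] [ 0.50253868 -0.23834204  0.102     ] [ 0.50165689 -0.21716257  0.102     ]
```

View pics/a.png

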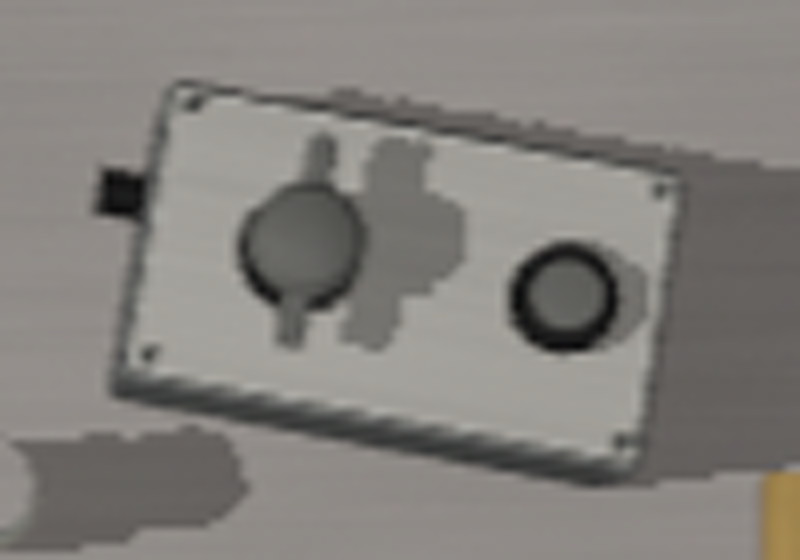

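View pics/b.png

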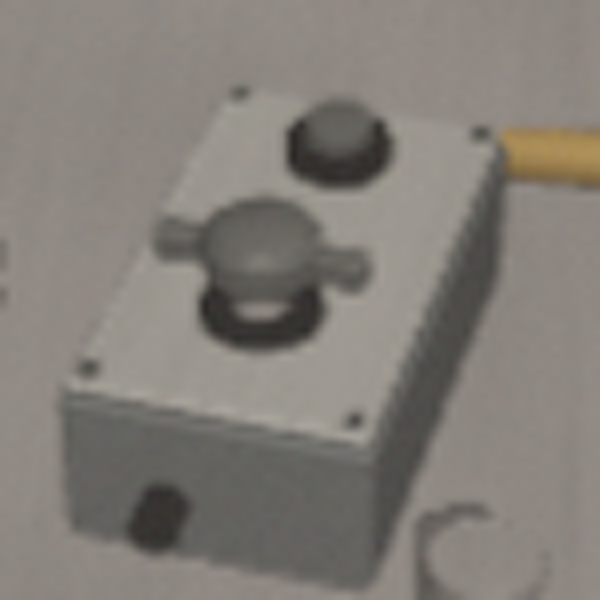

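The top crop shows the cap at (303,243), wing ends at (322,138) and (290,345), the reset disc at (566,294), and plate corners at (178,85), (680,172), (635,460) and (118,385). In the side crop the dome is at (262,240) and the reset top at (341,128).

Run:
```python
from h import *
T=lambda x,y,z:plane("top",345+(x-3.5)/8,165+(y-3.5)/8,z)
S=lambda x,y,z:plane("side",285+(x-3.5)/8,120+(y-3.5)/8,z)
print("cap",T(303,243,.118),S(262,250,.115));print("reset",T(566,294,.102),S(341,128,.102))
w=T(322,135,.110),T(290,347,.110);print("wings",w, sum(w)/2)
c=[T(178,85,.08),T(680,172,.08),T(635,458,.08),T(118,385,.08)];print("plate",c,sum(c)/4)
cs=[S(235,88,.08),S(505,140,.08),S(370,445,.08),S(65,390,.08)];print("plateS",cs,sum(cs)/4)
for c in(c,cs):print(np.degrees([np.arctan2(*(c[0]-c[1])[1::-1]),np.arctan2(*(c[3]-c[2])[1::-1])]))
```

```text
cap [ 0.52658783 -0.13117459  0.118     ] [ 0.52616462 -0.12794099  0.115     ]
reset [ 0.50478072 -0.239492    0.102     ] [ 0.50194071 -0.2311702   0.102     ]
wings (array([ 0.57245045, -0.14204487,  0.11      ]), array([ 0.48518628, -0.12485075,  0.11      ])) [ 0.52881837 -0.13344781  0.11      ]
plate [array([ 0.60116226, -0.08671201,  0.08      ]), array([ 0.55784286, -0.29396181,  0.08      ]), array([ 0.43881202, -0.26807481,  0.08      ]), array([ 0.47530877, -0.0565336 ,  0.08      ])] [ 0.51828148 -0.17632056  0.08      ]
plateS [array([ 0.55199459, -0.29013665,  0.08      ]), array([ 0.43332173, -0.25918813,  0.08      ]), array([ 0.47940638, -0.05592774,  0.08      ]), array([ 0.59895275, -0.079783  ,  0.08      ])] [ 0.51591886 -0.17125888  0.08      ]
[78.19399661 80.21124737]
[-14.61652793 -11.28503816]
```

Request:
arm_command([
  [[0.043, -0.02, 0.0], [0, 0, 0.117], 0],
  [[0.086, -0.04, 0.0], [0, 0, 0.234], 0],
  [[0.129, -0.06, 0.0], [0, 0, 0.35], 0],
  [[0.172, -0.08, 0.0], [0, 0, 0.467], 0],
  [[0.215, -0.1, 0.0], [0, 0, 0.583], 0],
])

```text
time: 0.6
tool_pos: [0.36, -0.3112, 0.2265]
tool_rot: [-3.141, 0.0, -0.202]
contact_force: [1.0, -0.9, 0.3]
opening: 0.0562
grip_force: 0.0
```

```bash
cat >> h.py <<'E'
from scipy.spatial.transform import Rotation as Ro
def go(x,y,z,yaw):
    s=robot.observe();p=np.array(s["tool_pos"]);R=Ro.from_euler("xyz",s["tool_rot"])
    print("t",s["time"],"p",p.round(4),"rot",np.round(s["tool_rot"],3),"F",np.round(s["contact_force"],1),"open",round(s["opening"],4))
    print("shift",R.inv().apply(np.array([x,y,z])-p).round(4),"turn",(R.inv()*Ro.from_euler("xyz",[np.pi,0,yaw])).as_rotvec().round(3))
E
python3 -c "
from h import *
go(.526,-.130,.19,-.197)"
```

```text
t 0.6 p [ 0.36   -0.3112  0.2265] rot [-3.141  0.    -0.202] F [ 1.  -0.9  0.3] open 0.0562
shift [ 0.1262 -0.2109  0.0365] turn [-0.     0.    -0.005]
```

Request:
arm_command([
  [[0.025, -0.042, 0.007], [0, 0, 0], 0],
  [[0.05, -0.084, 0.015], [0, 0, 0], 0],
  [[0.075, -0.126, 0.022], [0, 0, 0], 0],
  [[0.1, -0.168, 0.03], [0, 0, 0], 0],
  [[0.126, -0.211, 0.037], [0, 0, 0], 0],
])

```text
time: 1.1
tool_pos: [0.5244, -0.1293, 0.1892]
tool_rot: [3.142, 0.001, -0.197]
contact_force: [-0.4, -1.2, 0.6]
opening: 0.0168
grip_force: 0.0
```

```bash
python3 -c "
from h import *
a=robot.read_camera('top')[:,:,::-1];b=robot.read_camera('side')[:,:,::-1]
A=cv2.resize(a[165:240,340:440],None,fx=4,fy=4);B=cv2.resize(b[80:205,260:380],None,fx=4,fy=4)
C=np.zeros((500,880,3),np.uint8);C[:300,:400]=A;C[:,400:]=B;cv2.imwrite('pics/c.png',cv2.resize(C,(792,450)))
go(.526,-.130,.13,-.197)"
```

```text
t 1.2 p [ 0.5258 -0.1264  0.1882] rot [-3.14e+00  1.00e-03 -1.91e-01] F [ 1.1 -0.3 -0.1] open 0.0085
shift [0.001  0.0036 0.0582] turn [-0.002  0.001  0.006]
```

View pics/c.png

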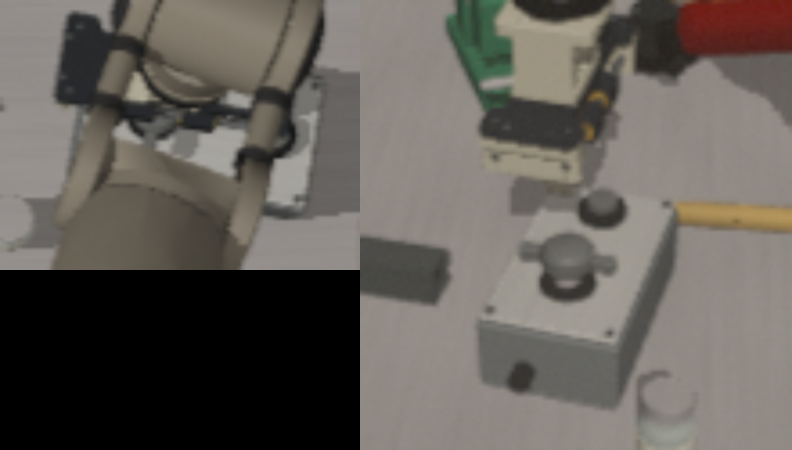

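The side crop shows the closed gripper above the box, with the mushroom free below it at (567,255) and nothing disturbed. I'll go down to just above the dome.

Request:
arm_command([
  [[0, 0, 0.02], [0, 0, 0], 0],
  [[0, 0, 0.04], [0, 0, 0], 0],
  [[0, 0, 0.055], [0, 0, 0], 0],
  [[0, 0, 0.055], [0, 0, 0], 0],
  [[0, 0, 0.055], [0, 0, 0], 0],
])

```text
time: 1.7
tool_pos: [0.5234, -0.1316, 0.135]
tool_rot: [3.142, 0.0, -0.198]
contact_force: [-1.1, -0.4, 0.4]
opening: 0.0008
grip_force: 0.0
```

```bash
python3 -c "
from h import *
go(.526,-.130,.1185,-.197)"
```

```text
t 1.7 p [ 0.5234 -0.1316  0.135 ] rot [ 3.142  0.    -0.198] F [-1.1 -0.4  0.4] open 0.0008
shift [ 0.0023 -0.0021  0.0165] turn [ 0.     0.    -0.001]
```

Request:
arm_command([
  [[0.002, -0.002, 0.005], [0, 0, 0], 0],
  [[0.002, -0.002, 0.008], [0, 0, 0], 0],
  [[0.002, -0.002, 0.01], [0, 0, 0], 0],
  [[0.002, -0.002, 0.012], [0, 0, 0], 0],
  [[0.002, -0.002, 0.013], [0, 0, 0], 0],
])

```text
time: 2.2
tool_pos: [0.5265, -0.1298, 0.1228]
tool_rot: [3.141, -0.002, -0.197]
contact_force: [-0.8, 0.8, 6.9]
opening: 0.0002
grip_force: 3.1
```

Request:
arm_command([
  [[0, 0, 0.001], [0, 0, 0], 0],
  [[0, 0, 0.002], [0, 0, 0], 0],
  [[0, 0, 0.003], [0, 0, 0], 0],
  [[0, 0, 0.004], [0, 0, 0], 0],
  [[0, 0, 0.004], [0, 0, 0], 0],
])

```text
time: 2.7
tool_pos: [0.5265, -0.1298, 0.1187]
tool_rot: [3.141, -0.002, -0.197]
contact_force: [-0.2, 0.8, 7.6]
opening: 0.0007
grip_force: 3.8
```

Request:
arm_command([
  [[0, 0, 0.0005], [0, 0, 0], 0],
  [[0, 0, 0.001], [0, 0, 0], 0],
  [[0, 0, 0.001], [0, 0, 0], 0],
  [[0, 0, 0.001], [0, 0, 0], 0],
  [[0, 0, 0.001], [0, 0, 0], 0],
])

```text
time: 3.2
tool_pos: [0.5266, -0.1298, 0.1186]
tool_rot: [3.141, -0.003, -0.197]
contact_force: [-2.0, 1.0, 14.2]
opening: 0.0001
grip_force: 6.9
```

Request:
arm_command([
  [[0, 0, -0.01], [0, 0, 0], 0],
  [[0, 0, -0.025], [0, 0, 0], 0],
  [[-0.015, 0.012, -0.03], [0, 0, 0], 0],
  [[-0.03, 0.024, -0.03], [0, 0, 0], 0],
  [[-0.042, 0.035, -0.03], [0, 0, 0], 0],
])

```text
time: 3.7
tool_pos: [0.4769, -0.1559, 0.1468]
tool_rot: [-3.142, 0.001, -0.197]
contact_force: [-0.3, 0.1, 0.5]
opening: 0.0003
grip_force: 0.0
```

```bash
python3 -c "
from h import *
b=robot.read_camera('side')[:,:,::-1]
cv2.imwrite('pics/d.png',cv2.resize(b[100:200,270:370],None,fx=6,fy=6))
c=np.array([.526,-.130]);X=np.array([.9807,-.1957]);Y=np.array([.1957,.9807])
p=c-.042*X-.034*Y
go(*p,.098,-.197)"
```

```text
t 3.75 p [ 0.475  -0.1568  0.1466] rot [ 3.141e+00  2.000e-03 -1.980e-01] F [-2.  -1.1 -1.3] open -0.0
shift [ 0.0029 -0.0022  0.0486] turn [ 0.     0.002 -0.001]
```

View pics/d.png

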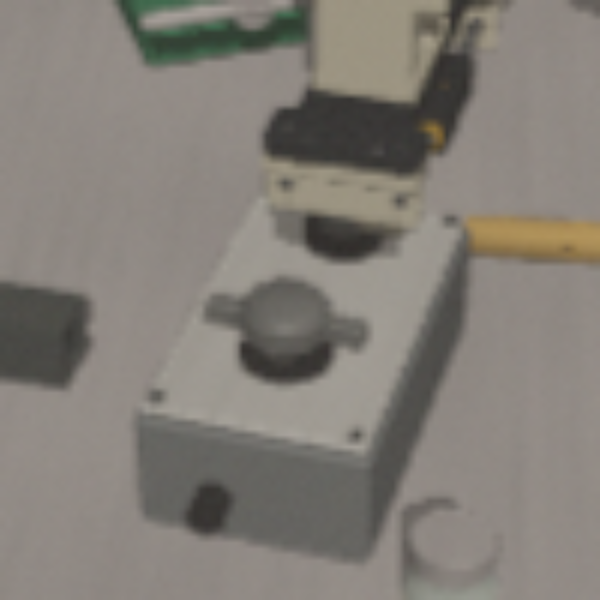

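The crop shows the cap sunk onto its collar at (287,325) with the wings still square, so it is latched. I'll check where the tip should appear against the picture.

```bash
python3 -c "
from h import *
for z in(.147,.166,.213):
  for o in (-.019,0,.019):
    u,v=proj('side',np.array([.475+.1957*o,-.1568+.98*o,z]));print(z,o,round((u-270)*6),round((v-100)*6))
for o in(-.0375,.0375):
  u,v=proj('side',np.array([.475+.98*o,-.1568+.095-.2*o,.213]));print(round((u-270)*6),round((v-100)*6))
u,v=proj('side',np.array([.505,-.238,.102]));print('reset',round((u-270)*6),round((v-100)*6))
"
```

```text
0.147 -0.019 396 205
0.147 0 387 225
0.147 0.019 378 246
0.166 -0.019 397 174
0.166 0 388 194
0.166 0.019 379 215
0.213 -0.019 399 94
0.213 0 390 114
0.213 0.019 381 134
459 238
302 213
reset 338 206
```

```bash
python3 -c "
from h import *
for z in(.188,.207,.254):
    u,v=proj('side',np.array([.525,-.128,z]));print(z,round((u-260)*3.6+360),round((v-80)*3.6))
for o in(-.0375,.0375):
  u,v=proj('side',np.array([.525+.98*o+.019,-.128+.095-.2*o,.254]));print(round((u-260)*3.6+360),round((v-80)*3.6))
c=cv2.imread('pics/c.png');d=cv2.imread('pics/d.png')
cv2.imwrite('pics/e.png',np.hstack([cv2.resize(c[60:260,460:660],(400,400)),cv2.resize(d[90:290,220:470],(400,320)).copy() if 0 else cv2.resize(d[80:280,230:430],(400,400))]))
"
```

```text
0.188 567 183
0.207 567 164
0.254 566 113
579 187
482 172
```

View pics/e.png

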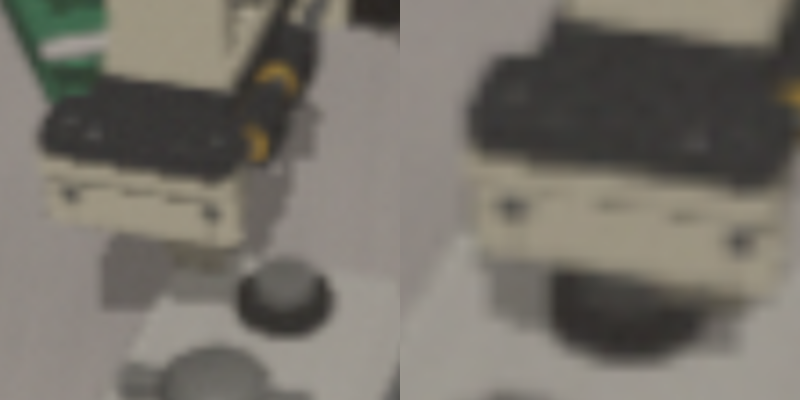

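The predicted body corners match the picture once yaw is included, so the finger position is as commanded, only hidden behind the body. Next I go down beside the near wing.

Request:
arm_command([
  [[0.003, -0.001, 0.01], [0, 0, 0], 0],
  [[0.003, -0.001, 0.025], [0, 0, 0], 0],
  [[0.003, -0.001, 0.04], [0, 0, 0], 0],
  [[0.003, -0.001, 0.052], [0, 0, 0], 0],
  [[0.003, -0.001, 0.052], [0, 0, 0], 0],
])

```text
time: 4.25
tool_pos: [0.4803, -0.1546, 0.0927]
tool_rot: [-3.141, 0.004, -0.197]
contact_force: [-0.7, 0.2, 0.3]
opening: 0.0002
grip_force: 0.0
```

```bash
cat >> h.py <<'E'
c=np.array([.526,-.130])
def arc(th0,ths,r=.042,off=.025,z=.094):
    # finger flat against -y side of near wing twisted by th; shifts from nominal (th0 or measured) pose
    s=robot.observe();p=np.array(s["tool_pos"]);R=Ro.from_euler("xyz",s["tool_rot"])
    for th in ths:
        y=-.197-th;X=np.array([np.cos(y),np.sin(y)]);Y=np.array([-X[1],X[0]])
        q=c-r*X-off*Y
        print(th,R.inv().apply(np.r_[q,z]-p).round(4),(R.inv()*Ro.from_euler("xyz",[np.pi,0,y])).as_rotvec().round(3))
E
python3 -c "
from h import *
s=robot.observe();print(s['tool_pos'],s['tool_rot'],s['contact_force'])
arc(0,[0,.13,.26,.39,.52])"
```

```text
[ 0.48033747 -0.15455851  0.0926892 ] [-3.14052079  0.00367546 -0.1969241 ] [-0.71598037  0.22529727  0.31415573]
0 [-0.002  -0.008  -0.0013] [-0.001  0.004  0.   ]
0.13 [-0.0049 -0.0137 -0.0013] [-0.001  0.004  0.13 ]
0.26 [-0.007  -0.0197 -0.0013] [-0.001  0.004  0.26 ]
0.39 [-0.0084 -0.0259 -0.0013] [-0.     0.004  0.39 ]
0.52 [-0.0089 -0.0322 -0.0012] [-0.     0.004  0.52 ]
```

Request:
arm_command([
  [[-0.002, -0.005, -0.001], [0, 0, 0], 0],
  [[-0.002, -0.008, -0.001], [0, 0, 0], 0],
  [[-0.005, -0.014, -0.001], [0, 0, 0.13], 0],
  [[-0.007, -0.02, -0.001], [0, 0, 0.26], 0],
  [[-0.007, -0.02, -0.001], [0, 0, 0.26], 0],
])

```text
time: 4.75
tool_pos: [0.4784, -0.1338, 0.0966]
tool_rot: [-3.141, -0.001, -0.458]
contact_force: [-0.6, -0.0, -0.0]
opening: 0.0002
grip_force: 0.0
```

```bash
python3 -c "
from h import *
s=robot.observe();print(s['tool_pos'],s['tool_rot'],s['contact_force'],s['torque'])
arc(0,[.26,.36,.46,.56,.65,.72])"
```

```text
[ 0.47843846 -0.13379258  0.09659057] [-3.14149340e+00 -1.44695916e-03 -4.57609996e-01] [-0.62215538 -0.04354384 -0.0168067 ] [0.10438883 0.04388442 0.04608947]
0.26 [-0.001   0.0006  0.0026] [-0.    -0.001 -0.001]
0.36 [-0.0033 -0.0037  0.0026] [-0.    -0.001  0.099]
0.46 [-0.0051 -0.0082  0.0026] [-0.    -0.001  0.199]
0.56 [-0.0065 -0.0129  0.0026] [-0.    -0.001  0.299]
0.65 [-0.0074 -0.0172  0.0026] [-0.    -0.001  0.389]
0.72 [-0.0077 -0.0206  0.0026] [-0.    -0.001  0.459]
```

Request:
arm_command([
  [[-0.003, -0.004, 0.002], [0, 0, 0.1], 0],
  [[-0.005, -0.008, 0.002], [0, 0, 0.2], 0],
  [[-0.006, -0.013, 0.002], [0, 0, 0.3], 0],
  [[-0.007, -0.017, 0.002], [0, 0, 0.39], 0],
  [[-0.007, -0.017, 0.002], [0, 0, 0.39], 0],
])

```text
time: 5.25
tool_pos: [0.4797, -0.116, 0.0944]
tool_rot: [-3.141, -0.001, -0.844]
contact_force: [0.0, -1.4, 0.6]
opening: 0.0001
grip_force: 0.9
```

```bash
python3 -c "
from h import *
s=robot.observe();print(s['tool_pos'],s['tool_rot'],s['contact_force'],s['torque'],s['qpos'])
b=robot.read_camera('side')[:,:,::-1]
cv2.imwrite('pics/f.png',cv2.resize(b[100:200,270:370],None,fx=6,fy=6))
arc(0,[.65,.75,.85])"
```

```text
[ 0.47966419 -0.11603653  0.09435013] [-3.14136663e+00 -1.23368896e-03 -8.44189214e-01] [ 0.03209149 -1.44758825  0.56506328] [-0.13967514  0.12130236 -0.00370104] [-3.92571231e-01  4.38795542e-01  1.78920399e+00 -4.23591651e-04
  9.12384526e-01  2.02267315e+00]
0.65 [-0.0009 -0.0006  0.0003] [-0.    -0.001  0.005]
0.75 [-0.0032 -0.005   0.0003] [-0.    -0.001  0.105]
0.85 [-0.005  -0.0095  0.0003] [-0.    -0.001  0.205]
```

View pics/f.png

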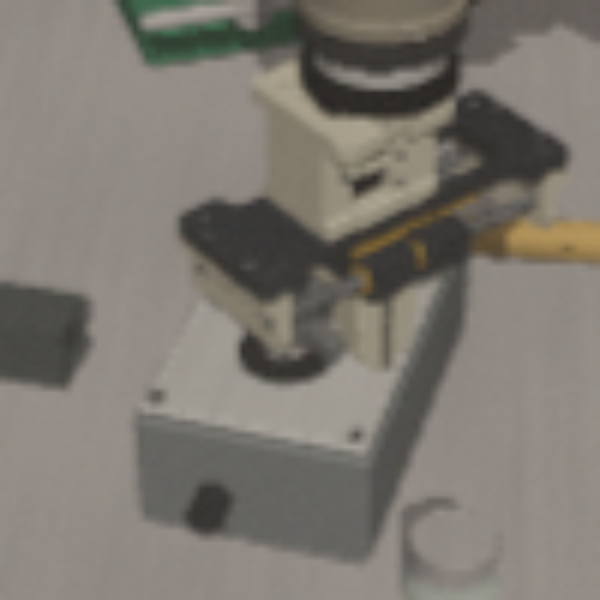

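The picture shows the bright stem under the cap at (285,355) and the near wing turned against the finger at (330,340), so the button has sprung up. I'll back off along the arc.

```bash
python3 -c "
from h import *
arc(0,[.5,.36,.22,.08],off=.035,r=.043);arc(0,[0],off=.045,r=.046)"
```

```text
0.5 [0.0037 0.0154 0.0003] [-0.    -0.001 -0.145]
0.36 [0.0098 0.0202 0.0003] [ 0.    -0.001 -0.285]
0.22 [0.0165 0.0242 0.0003] [ 0.    -0.001 -0.425]
0.08 [0.0236 0.0271 0.0003] [ 0.    -0.001 -0.565]
0 [0.0315 0.0382 0.0004] [ 0.    -0.001 -0.645]
```

Request:
arm_command([
  [[0.004, 0.015, 0], [0, 0, -0.145], 0],
  [[0.01, 0.02, 0], [0, 0, -0.285], 0],
  [[0.0165, 0.024, 0], [0, 0, -0.425], 0],
  [[0.0235, 0.027, 0], [0, 0, -0.565], 0],
  [[0.0315, 0.038, 0], [0, 0, -0.645], 0],
])

```text
time: 5.8
tool_pos: [0.4721, -0.1649, 0.094]
tool_rot: [-3.141, -0.001, -0.192]
contact_force: [-0.4, 0.1, 0.3]
opening: 0.0004
grip_force: 0.0
```

Request:
arm_command([
  [[-0.005, 0.01, -0.01], [0, 0, 0], 0],
  [[-0.005, 0.02, -0.025], [0, 0, 0], 0],
  [[-0.005, 0.03, -0.04], [0, 0, 0], 0],
  [[-0.005, 0.04, -0.04], [0, 0, 0], 0],
  [[-0.005, 0.04, -0.04], [0, 0, 0], 0],
])

```text
time: 6.3
tool_pos: [0.4585, -0.2041, 0.1342]
tool_rot: [3.141, -0.001, -0.204]
contact_force: [-0.2, -0.4, 0.6]
opening: 0.0003
grip_force: 0.0
```

```bash
python3 -c "
from h import *
b=robot.read_camera('side')[:,:,::-1]
cv2.imwrite('pics/g.png',cv2.resize(b[100:200,270:370],None,fx=6,fy=6))
go(.504,-.238,.110,-.197)"
```

```text
t 6.35 p [ 0.4582 -0.2032  0.1336] rot [-3.141  0.    -0.203] F [-0.7 -0.  -0.6] open 0.0004
shift [0.0519 0.0248 0.0236] turn [-0.     0.    -0.006]
```

View pics/g.png

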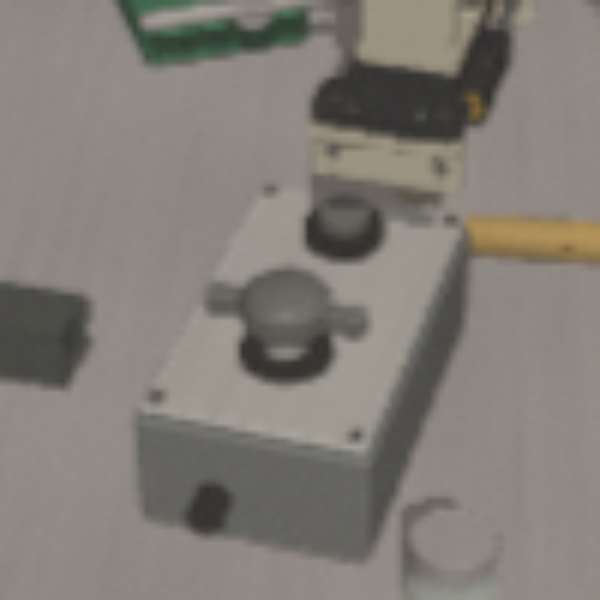

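The stop button is up with its stem showing at (287,352), and the wings are square. Next is the reset at (345,215).

Request:
arm_command([
  [[0.02, 0.01, 0], [0, 0, 0], 0],
  [[0.04, 0.02, 0], [0, 0, 0], 0],
  [[0.052, 0.025, 0.01], [0, 0, 0], 0],
  [[0.052, 0.025, 0.023], [0, 0, 0], 0],
  [[0.052, 0.025, 0.026], [0, 0, 0], 0],
])

```text
time: 6.85
tool_pos: [0.5029, -0.2363, 0.1051]
tool_rot: [-3.139, 0.005, -0.202]
contact_force: [-0.5, 0.5, 0.2]
opening: 0.0006
grip_force: 0.0
```

```bash
python3 -c "
from h import *
go(.504,-.238,.096,-.197)"
```

```text
t 6.85 p [ 0.5029 -0.2363  0.1051] rot [-3.139  0.005 -0.202] F [-0.5  0.5  0.2] open 0.0006
shift [0.0015 0.0014 0.0091] turn [-0.002  0.005 -0.005]
```

Request:
arm_command([
  [[0.001, 0.001, 0.003], [0, 0, 0], 0],
  [[0.001, 0.001, 0.005], [0, 0, 0], 0],
  [[0.001, 0.001, 0.007], [0, 0, 0], 0],
  [[0.001, 0.001, 0.008], [0, 0, 0], 0],
  [[0.001, 0.001, 0.009], [0, 0, 0], 0],
])

```text
time: 7.35
tool_pos: [0.5053, -0.2388, 0.0992]
tool_rot: [3.142, -0.0, -0.202]
contact_force: [-0.6, 2.0, 2.8]
opening: 0.0002
grip_force: 1.6
```

Request:
arm_command([
  [[0, 0, 0.001], [0, 0, 0], 0],
  [[0, 0, 0.002], [0, 0, 0], 0],
  [[0, 0, 0.003], [0, 0, 0], 0],
  [[0, 0, 0.004], [0, 0, 0], 0],
  [[0, 0, 0.004], [0, 0, 0], 0],
])

```text
time: 7.85
tool_pos: [0.5054, -0.2389, 0.0961]
tool_rot: [3.141, -0.0, -0.202]
contact_force: [-5.3, 5.3, 13.1]
opening: -0.0
grip_force: 6.7
```

The reset is fully in, with the force risen to 13 N at 5.9 mm. I'll release it and retreat straight up.

Request:
arm_command([
  [[0, 0, -0.004], [0, 0, 0], 0],
  [[0, 0, -0.01], [0, 0, 0], 0],
  [[0, 0, -0.03], [0, 0, 0], 0],
  [[0, 0, -0.06], [0, 0, 0], 0],
  [[0, 0, -0.1], [0, 0, 0], 0],
])

```text
time: 8.35
tool_pos: [0.5049, -0.2389, 0.1944]
tool_rot: [-3.141, 0.003, -0.202]
contact_force: [1.1, -0.3, -0.7]
opening: 0.0005
grip_force: 0.0
```

Request:
arm_command([
  [[-0.02, 0.02, 0], [0, 0, 0], 0],
  [[-0.04, 0.05, 0], [0, 0, 0], 0],
  [[-0.06, 0.08, 0], [0, 0, 0], 0],
  [[-0.06, 0.08, 0], [0, 0, 0], 0],
  [[-0.06, 0.08, 0], [0, 0, 0], 0],
])

```text
time: 8.85
tool_pos: [0.4305, -0.3061, 0.1949]
tool_rot: [3.141, -0.001, -0.204]
contact_force: [0.7, 0.3, -0.2]
opening: 0.0006
grip_force: 0.0
```

```bash
python3 -c "
from h import *
b=robot.read_camera('side')[:,:,::-1]
cv2.imwrite('pics/i.png',cv2.resize(b[60:320,200:460],None,fx=2.3,fy=2.3))
go(.5,-.2,.1,-.197)"
```

```text
t 8.9 p [ 0.431  -0.3055  0.1948] rot [ 3.142e+00 -1.000e-03 -2.030e-01] F [-0.5  0.5 -0.3] open 0.0004
shift [ 0.0463 -0.1172  0.0948] turn [ 0.    -0.001 -0.006]
```

View pics/i.png

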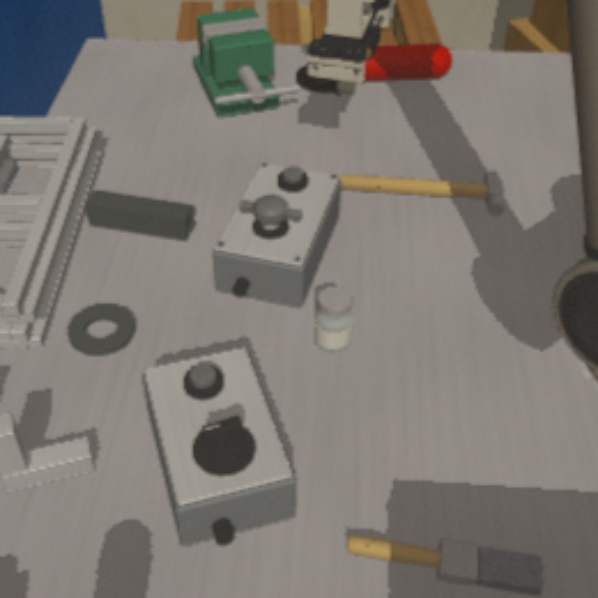

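The stop button at (270,210) is up and square, the reset at (293,178) is out, and everything else is where it was. The arm is clear, so I'm handing in.

```bash
python3 -c "
from cell import robot
print(robot.hand_in())"
```

```text
the job is handed in; nothing more can be done
None
```

The stop test is done and handed in at about 9 s: the stop button was latched, twisted free and is up and square again, and the reset was pressed fully in and came back out. The last picture shows the other control box and the loose things in view where they were.

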